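Sort strays and tip the clamps into the tote's corner

ROBOT

A 6-joint arm with a two-finger parallel gripper is mounted at the origin on the work surface. World frame = base frame: x ahead of the robot, y to its left, z up, the work surface at z = 0. Lengths are in m, angles in rad, forces in N, time in s.
With the tool pointing down it reaches from about 0.4 to 0.825 m from the base axis. Payload 7 kg.
Tool frame: the origin (TCP) lies between the finger pads; the fingertips stand 22 mm ahead of it and the grasp point (between the pads) lies 3 mm ahead of it; z points along the fingers, y is the direction in which the jaws open and shut (so a half turn about z gives the same grasp; the last joint's range is limited). The gripper opens to 88 mm and grips with 3 to 60 N. Pads are 19 mm wide; open, the fingers measure 130 mm over their backs; the gripper's body (78 mm by 193 mm) begins 47 mm behind the grasp point.
Start: joints at [1.605, 0.359, 0.012, 0, -1.224, -0.288], TCP at [0.169, 0.653, 0.249] pointing down, gripper open.
Joint ranges: [-3.07, 3.07], [-1.43, 2.12], [-1.02, 1.25], [-3.03, 1.67], [-3.05, -0], [-3.03, 3.03]. Speed limits (rad/s): [2.39, 2.39, 3.01, 3.14, 3.14, 3.14].

INTERFACE

Orientations are given as [roll, pitch, yaw] about the fixed x, y, z axes, in that order (R = Rz(yaw) Ry(pitch) Rx(roll)).
In Python, from station import arm, optics gives the robot as it stands. The module is installed in compiled form; this text tells all that it offers.
- The arm moves only by the tool jog_arm, never from a script. Its argument "motion" is a list that holds one entry, the list of rows, each a list of 7 numbers: the shift along the tool's x, y, z in m, then the turn, a rotation vector about the tool's x, y, z in degrees, then the finger opening in m, from 0 to 0.0876. In form: [[[x, y, z, rx, ry, rz, grip], ...]]. A call has 1 to 8 rows; each row is the pose to reach, as a shift and turn from the pose measured when the call began, along the tool's axes at that moment; what a row does not reach only later rows make up. A row lasts 1/10 s, in which the tool goes at most 50 mm and 8.59 degrees, less where a joint would pass 70% of its speed; a pose out of reach is approached as far as the arm can. A call with a gripper value outside its range is refused whole. The fingers move at their own pace and stop on an object; "newtons" is the grip in N (left out, the last holds). Time passes only in rows, so rows that repeat a pose let the fingers close. It gives the time, the measured TCP pose, the force and the opening at its end, in the units of the state.
- arm.get_state(): the state, without advancing time (a new reading comes with each control period).
- optics.grab_frame(name): name is "scene" or "top"; returns the picture (384x512x3 uint8, red, green, blue); there is no depth.
- optics.camera_model(name): a dict with "mtx" (3x3 intrinsics, pixels), "R" (3x3) and "t" (3): a world point X has camera coordinates R X + t. Camera axes: x right, y down, z forward; pixel columns grow to the right and rows downward; lengths in m; the calibration is good to about 2 mm. A picture is of the moment at which its call begins. camera_model takes no time and is no camera call.
- arm.job_done(): hands the job in, once; it reports no verdict.
The state is a dict: "t": time; "q": joint angles; "qd": joint speeds; "joint_efforts": joint torques, N m; "eef_pos": TCP position; "ee_rot": TCP orientation; "force": force on the tool from outside, world axes, zero at the start; "moment": the same for the moment, N m; "width": finger opening in m.
Only numpy, scipy, OpenCV 4.12 (cv2) and the standard library are available. Lean on these libraries where they do the work, as an engineer would, in place of code of your own. Each camera call takes 0.05 s, during which the arm holds its last target.

TASK

Three parts have strayed onto the bench: put the metal tube clamp into the red carry tote and the two blue wedges into the white tray. Then lift the tote clear of the bench by its black handle and tip it until all three clamps in it have slid together onto the yellow patch in its corner; finish holding it still like that, up in the air and tilted, nothing else carrying it. Leave the other things on the bench alone and let nothing fall out.

Things in the scene. Friction and masses are not known exactly. Their poses are not given: they have to be found in the camera images.
- tote: Loose red carry tote, 0.34 kg: open box, outside 250 (x) x 200 (y) x 55 mm, walls and floor 5 mm. Origin: centre of the underside, z up. Uprights 22 mm wide (x), 6 mm thick, at x = 0, y = +/-97 mm, carry a handle bar along y over its middle. Slick inside: metal slides from about 10 to 13 degrees of tilt. The corner at -x, +y has a yellow floor patch, 90 x 90 mm.
- tote_handle (a point): Centre of the tote's black handle bar, 119 mm above the tote's underside; the bar is 14 mm thick along tote x, 22 mm tall, 200 mm long along tote y; its underside is 53 mm above the rim of the walls.
- tote_corner (a point): Inside floor corner of the tote at the yellow patch, at (-120, 95, 5) mm in the tote's frame, axes as the tote's. The patch reaches 90 mm from here along +x and 90 mm along -y.
- tote_foot (a point): Outer bottom corner of the tote under the yellow patch, at (-125, 100, 0) mm in the tote's frame: the lowest point when the tote is tipped towards that corner.
- tray: White plastic tray fixed to the bench, outside 180 (x) x 150 (y) x 32 mm high, walls and floor 5 mm. Origin: centre of the underside, z up.
- clamp_a_mid (a point): Centre of an aluminium tube clamp that lies in the tote from the start: a round cylinder 32 mm across, 24 mm high, 50 g, black bore; z along its axis.
- clamp_b_mid (a point): Centre of a second clamp of the same kind, in the tote from the start.
- clamp_c_mid (a point): Centre of the third clamp of the same kind, which stands on the bench at the start (centre 12 mm up).
- clamp_c: The clamp on the bench: origin at the centre of its underside.
- wedge_a: Blue plastic heel wedge block on the bench, 50 (its x) x 28 (its y) x 18 mm high, 30 g, white mark on top. Origin: centre of the underside.
- wedge_b: A second such blue wedge block, on the bench.
- jar: Clear jar with a blue cap, 68 mm across, 85 mm high; leave alone. Origin: centre of the underside.
- screwdriver: Screwdriver lying on the bench between the robot and the parts; leave alone.
- glue: White bottle with a yellow label and red cap, 56 mm across, 150 mm high; leave alone. Origin: centre of the underside.
- cup: Green cup, 76 mm across, 80 mm high; leave alone. Origin: centre of the underside.
- hammer: Hammer lying at the right of the bench; leave alone.
- tape: Orange ring of tape, 100 mm across, 25 mm high, at the left; leave alone. Origin: centre of the underside.

How it is judged:
On the way, in this order (a step that is already met when the one before it is completed fails the run):
1. the stray clamp is in the tote, both wedges are in the tray, all let go, and the tote still stands on the bench (x of clamp_a_mid in the frame of tote between -0.12 and 0.12 m and y of clamp_a_mid in the frame of tote between -0.095 and 0.095 m and z of clamp_a_mid in the frame of tote between 0 and 0.055 m and x of clamp_b_mid in the frame of tote between -0.12 and 0.12 m and y of clamp_b_mid in the frame of tote between -0.095 and 0.095 m and z of clamp_b_mid in the frame of tote between 0 and 0.055 m and x of clamp_c_mid in the frame of tote between -0.12 and 0.12 m and y of clamp_c_mid in the frame of tote between -0.095 and 0.095 m and z of clamp_c_mid in the frame of tote between 0 and 0.055 m and x of wedge_a in the frame of tray between -0.085 and 0.085 m and y of wedge_a in the frame of tray between -0.07 and 0.07 m and z of wedge_a in the frame of tray between -0.005 and 0.04 m and x of wedge_b in the frame of tray between -0.085 and 0.085 m and y of wedge_b in the frame of tray between -0.07 and 0.07 m and z of wedge_b in the frame of tray between -0.005 and 0.04 m and contact force between each of clamp_c, wedge_a, wedge_b and the fingers below 0.2 N and height (world z) of tote_foot below 0.012 m and angle between tote's own z axis and vertical below 0.08 rad), for 0.2 s.
2. the tote is lifted clear of the bench with all three clamps in it (x of clamp_a_mid in the frame of tote between -0.12 and 0.12 m and y of clamp_a_mid in the frame of tote between -0.095 and 0.095 m and z of clamp_a_mid in the frame of tote between 0 and 0.055 m and x of clamp_b_mid in the frame of tote between -0.12 and 0.12 m and y of clamp_b_mid in the frame of tote between -0.095 and 0.095 m and z of clamp_b_mid in the frame of tote between 0 and 0.055 m and x of clamp_c_mid in the frame of tote between -0.12 and 0.12 m and y of clamp_c_mid in the frame of tote between -0.095 and 0.095 m and z of clamp_c_mid in the frame of tote between 0 and 0.055 m and height (world z) of tote_foot above 0.02 m and contact force between tote and the fingers above 2 N), for 0.2 s.
At the end, for the whole second after the job is handed in: Tote held by its handle, foot of its yellow corner over 20 mm up, touching no other bench thing, tilted 0.2 to 1.05 rad, still (0.03 m/s, 0.15 rad/s); all three clamp centres in it over the 90 mm yellow patch; both wedges in the tray (x of clamp_a_mid in the frame of tote_corner between 0 and 0.09 m and y of clamp_a_mid in the frame of tote_corner between -0.09 and 0 m and z of clamp_a_mid in the frame of tote_corner between 0 and 0.06 m and x of clamp_b_mid in the frame of tote_corner between 0 and 0.09 m and y of clamp_b_mid in the frame of tote_corner between -0.09 and 0 m and z of clamp_b_mid in the frame of tote_corner between 0 and 0.06 m and x of clamp_c_mid in the frame of tote_corner between 0 and 0.09 m and y of clamp_c_mid in the frame of tote_corner between -0.09 and 0 m and z of clamp_c_mid in the frame of tote_corner between 0 and 0.06 m and x of wedge_a in the frame of tray between -0.085 and 0.085 m and y of wedge_a in the frame of tray between -0.07 and 0.07 m and z of wedge_a in the frame of tray between -0.005 and 0.04 m and x of wedge_b in the frame of tray between -0.085 and 0.085 m and y of wedge_b in the frame of tray between -0.07 and 0.07 m and z of wedge_b in the frame of tray between -0.005 and 0.04 m and angle between tote's own z axis and vertical between 0.2 and 1.05 rad and height (world z) of tote_foot above 0.02 m and contact force between tote and the fingers above 2 N and z of the grasp point in the frame of tote above 0.08 m and contact force between tote and tray below 0.2 N and linear speed of tote below 0.03 m/s and angular speed of tote below 0.15 rad/s and contact force between tote and jar below 0.2 N and contact force between tote and screwdriver below 0.2 N and contact force between tote and glue below 0.2 N and contact force between tote and cup below 0.2 N and contact force between tote and hammer below 0.2 N and contact force between tote and tape below 0.2 N); the arm keeps its last pose, push and grip.
It fails at once if a bystander (jar, screwdriver, glue bottle, cup, hammer, tape) is moved over 30 mm (distance of any of jar, screwdriver, glue, cup, hammer, tape from where it was at the start of the episode above 0.03 m).
It fails at once if a clamp falls or is taken out of the tote (x of any of clamp_a_mid, clamp_b_mid in the frame of tote above 0.14 m or x of any of clamp_a_mid, clamp_b_mid in the frame of tote below -0.14 m or y of any of clamp_a_mid, clamp_b_mid in the frame of tote above 0.115 m or y of any of clamp_a_mid, clamp_b_mid in the frame of tote below -0.115 m or z of any of clamp_a_mid, clamp_b_mid in the frame of tote below -0.02 m).
It also fails if it takes over 64 s, if anything falls off the work surface, if the arm or the gripper's body presses on something with over 40 N, if the wrist force passes 120 N, or if a joint passes its speed limit or range.

## Working session

There is one attempt and no reset: what is moved stays moved. The work goes in short steps, Python scripts to look and compute and a tool call to move; the robot and the scene stay as the last step left them, time stands still between calls to the robot, and variables do not carry over. Pictures are saved under pics/ and viewed, and the job is handed in when it is done.

Besides the shell and the picture viewer there is one more tool, called as name(argument=value, ...) on one line, values as JSON. jog_arm: Moves the arm, as the interface text tells. Its arguments: {"type":"object","properties":{"motion":{"type":"array","items":{"type":"array","items":{"type":"array","items":{"type":"number"}}}},"newtons":{"type":"number"}},"required":["motion"]}

```bash
mkdir -p pics
cat > h.py <<'E'
import numpy as np, cv2
from station import arm, optics
from scipy.spatial.transform import Rotation as Ro
def snap(n,f):
    im=optics.grab_frame(n); cv2.imwrite('pics/'+f+'_raw.png',im[:,:,::-1]); cv2.imwrite('pics/'+f+'.png',cv2.resize(im[:,:,::-1],(768,576),interpolation=cv2.INTER_CUBIC)); return im
def px2w(n,u,v,z):
    m=optics.camera_model(n);K,R,t=map(np.array,(m['mtx'],m['R'],m['t']))
    d=R.T@np.linalg.solve(K,[u,v,1]);c=-R.T@t
    return c+d*(z-c[2])/d[2]
def w2px(n,X):
    m=optics.camera_model(n);K,R,t=map(np.array,(m['mtx'],m['R'],m['t']))
    p=K@(R@np.array(X)+t);return p[:2]/p[2]
def rel(pos,rot):
    """shift in tool axes & rotvec deg to reach world pos, rot matrix"""
    s=arm.get_state();R0=Ro.from_euler('xyz',s['ee_rot'])
    return R0.inv().apply(np.array(pos)-s['eef_pos']), np.degrees((R0.inv()*rot).as_rotvec())
E
python3 - <<'E'
from h import *
print(arm.get_state())
for n in('scene','top'):
    snap(n,n+'0'); m=optics.camera_model(n); print(n,m, -np.array(m['R']).T@m['t'])
E
```

```text
{'t': 0.0, 'q': array([ 1.60510145e+00,  3.59346210e-01,  1.10320074e-02, -3.28533458e-04,
       -1.22412297e+00, -2.88140080e-01]), 'qd': array([-0.00087123, -0.0001332 , -0.00063621,  0.00081871,  0.0003745 ,
        0.0012294 ]), 'joint_efforts': array([ 2.03467163e-03, -5.82731438e+01,  2.93045783e+01,  6.99692577e+00,
        6.83535865e-03, -1.56391293e-04]), 'eef_pos': array([0.16939591, 0.65290903, 0.24764119]), 'ee_rot': array([ 3.13993169e+00, -1.70207783e-04, -2.53946696e-01]), 'force': array([-0.68499412,  0.2168187 ,  0.63866805]), 'moment': array([-0.02898636,  0.01405686,  0.0494126 ]), 'width': 0.08763418110642213}
scene {'mtx': array([[357.93197704,   0.        , 250.95476138],
       [  0.        , 357.93197704, 189.84418526],
       [  0.        ,   0.        ,   1.        ]]), 'R': array([[ 0.03188986,  0.99943033, -0.0110473 ],
       [ 0.77977427, -0.03179236, -0.62525301],
       [-0.62524805,  0.01132483, -0.78034392]]), 't': array([-0.03026471, -0.39107593,  1.42343574])} [1.1959165  0.00169408 0.86591368]
top {'mtx': array([[378.02374603,   0.        , 255.18381628],
       [  0.        , 378.02374603, 187.27138176],
       [  0.        ,   0.        ,   1.        ]]), 'R': array([[-0.00349569, -0.99999329,  0.00109442],
       [-0.9921049 ,  0.00333091, -0.12536658],
       [ 0.1253621 , -0.00152402, -0.99210988]]), 't': array([0.00930379, 0.57074695, 1.32886629])} [0.3996839  0.00942783 1.3899238 ]
```

View pics/top0.png

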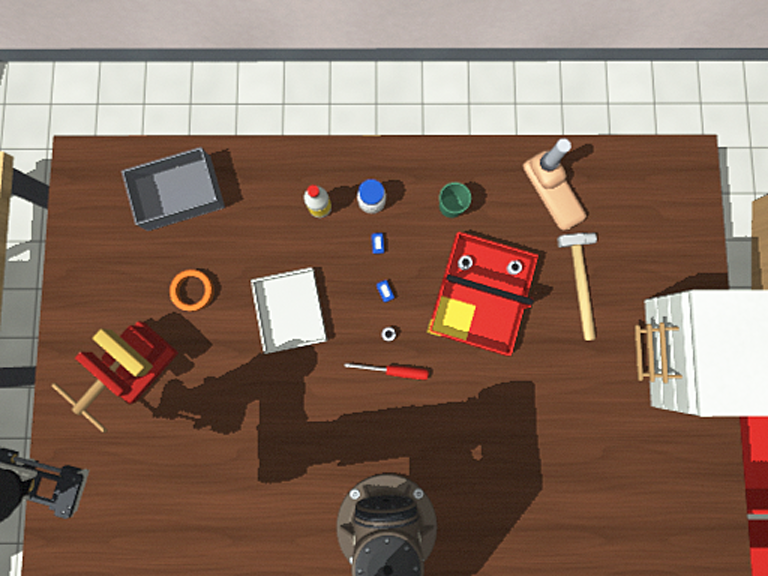

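View pics/scene0.png

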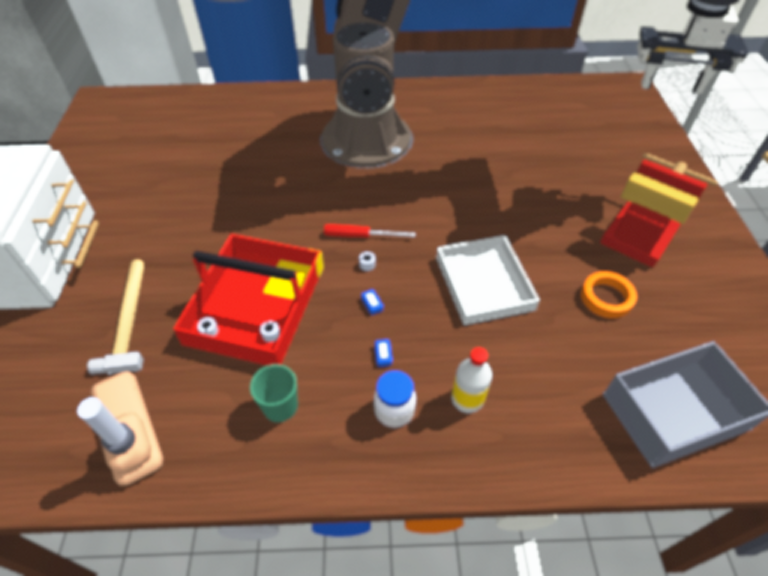

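The top view shows the stray clamp at about (389,334), wedges at (378,243) and (386,290), the tray at (289,310), and the tote at (485,293) with its yellow patch at lower left (460,315). These are in the 1.5x picture. Next I'll measure from zoomed crops.

Run:
```python
import cv2
im=cv2.imread('pics/top0_raw.png')
c=im[150:245,160:365]
cv2.imwrite('pics/c0.png',cv2.resize(c,None,fx=3.9,fy=3.9,interpolation=cv2.INTER_CUBIC))
hsv=cv2.cvtColor(im,cv2.COLOR_BGR2HSV)
import numpy as np
def blobs(m,nm):
    n,l,s,c=cv2.connectedComponentsWithStats(m.astype(np.uint8))
    for i in range(1,n):
        if s[i,4]>15:
            ct,_=cv2.findContours((l==i).astype(np.uint8),0,2); print(nm,s[i],c[i].round(1),cv2.minAreaRect(ct[0]))
H,S,V=[hsv[...,i].astype(int) for i in range(3)]
blobs((H>100)&(H<130)&(S>120)&(V>60),'blue')
blobs((S<60)&(V>110)&(np.indices(H.shape)[0]>150)&(np.indices(H.shape)[0]<240)&(np.indices(H.shape)[1]<360)&(np.indices(H.shape)[1]>150),'white')
blobs(((H<6)|(H>174))&(S>170)&(V>110)&(np.indices(H.shape)[0]>140)&(np.indices(H.shape)[0]<260),'red')
blobs((H>24)&(H<34)&(S>150)&(V>110)&(np.indices(H.shape)[0]>140)&(np.indices(H.shape)[0]<260),'yel')
```

```text
blue [239 120  17  16 218] [247.1 127.4] ((247.0, 127.5), (15.0, 16.0), 90.0)
blue [248 155   8  14  70] [251.7 161.9] ((251.5, 161.5), (13.0, 7.0), 90.0)
blue [251 187  12  14  69] [256.4 193.8] ((256.44329833984375, 193.74742126464844), (13.504103660583496, 7.716630935668945), 66.03751373291016)
white [250 158   4   8  30] [251.6 161.5] ((251.5, 161.5), (7.0, 3.0), 90.0)
white [305 170  10  10  50] [309.7 174.5] ((310.0, 174.50001525878906), (7.77817440032959, 9.192388534545898), 45.0)
white [338 174  10   9  53] [342.5 178.2] ((342.5, 177.99998474121094), (7.77817440032959, 9.192388534545898), 45.0)
white [ 167  178   51   58 2099] [192.  206.4] ((191.52847290039062, 206.3993682861328), (50.75415802001953, 42.614784240722656), 79.2156982421875)
white [254 190   6   8  26] [256.3 193.5] ((256.5, 193.50001525878906), (7.602630138397217, 3.130495071411133), 63.43495178222656)
white [254 218  10  10  55] [258.6 222.4] ((258.7500305175781, 222.25003051757812), (8.485280990600586, 9.192388534545898), 45.0)
red [ 288  154   71   83 3012] [325.8 193.6] ((323.41558837890625, 195.88693237304688), (61.34295654296875, 70.99304962158203), 16.389541625976562)
red [ 85 217  18  15  47] [ 93.4 224.1] ((93.582763671875, 224.40687561035156), (21.34269142150879, 2.3252735137939453), 41.6335334777832)
red [ 50 235  32  25 206] [ 64.4 247.9] ((65.16896057128906, 248.87240600585938), (37.121334075927734, 6.062320709228516), 41.633541107177734)
red [257 244  29   9 187] [271.  248.2] ((271.0384826660156, 248.1923370361328), (27.907814025878906, 6.821910381317139), 7.125016689300537)
red [ 87 248  16  12 102] [ 94.4 254.1] ((94.7500228881836, 253.25003051757812), (7.071067810058594, 17.677669525146484), 45.0)
yel [207 141  10   3  18] [211.8 141.8] ((211.5, 142.0), (2.0, 9.0), 90.0)
yel [288 198  29  28 474] [302.5 211.3] ((302.08489990234375, 211.4528350830078), (23.213932037353516, 22.801851272583008), 15.94539737701416)
```

View pics/c0.png

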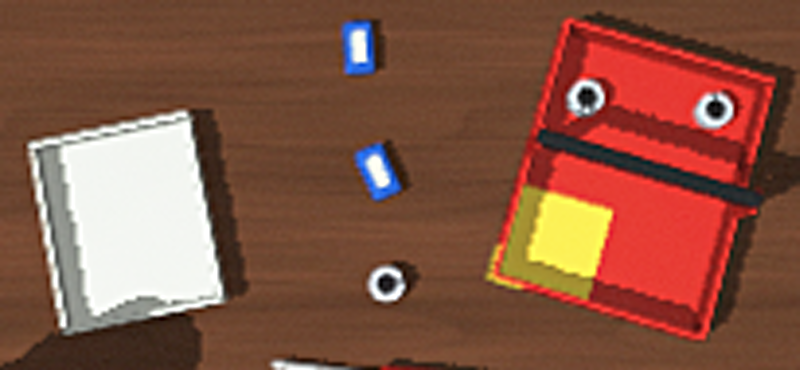

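Run:
```python
from h import *
from scipy.optimize import least_squares
f=lambda x,y:((x+.5)/3.9+160-.5,(y+.5)/3.9+150-.5)
# u corners rows: (pix, local)
def fit(pts,g):
    P=[f(*p) for p,_ in pts]
    def r(a):
        c,s=np.cos(a[2]),np.sin(a[2]); o=[]
        for p,(_,l) in zip(P,pts): o+=list(w2px('top',[a[0]+c*l[0]-s*l[1],a[1]+s*l[0]+c*l[1],l[2]])-p)
        return o
    s=least_squares(r,g,loss='soft_l1');print(s.x.round(4),np.degrees(s.x[2]).round(1),np.round(s.fun,1));return s.x
print('tote');T=fit([((567,18),(.125,.1,.055)),((778,75),(.125,-.1,.055)),((708,340),(-.125,-.1,.055)),((494,280),(-.125,.1,.055)),((541,135),(0,.1,.13)),((762,200),(0,-.1,.13))],[.5,-.2,-.2])
print('tray');fit([((28,145),(.075,.09,.032)),((186,110),(.075,-.09,.032)),((228,300),(-.075,-.09,.032)),((66,335),(-.075,.09,.032))],[.5,.2,.2])
print('tray2');fit([((28,145),(.09,.075,.032)),((186,110),(.09,-.075,.032)),((228,300),(-.09,-.075,.032)),((66,335),(-.09,.075,.032))],[.5,.2,.2])
for nm,(u,v),z in [('cc',(258.6,222.4),.024),('wa',(251.5,161.7),.018),('wb',(256.4,193.7),.018),('ca',(309.7,174.5),.029),('cb',(342.5,178.2),.029)]:
    print(nm,px2w('top',u,v,z).round(4))
# wedge axes: (345,22)-(348,75); (372,145)->(400,190)
for nm,pts in [('wa',[((344,22),0),((348,74),0),((376,72),0),((372,21),0)]),('wb',[((356,155),0),((376,200),0),((402,188),0),((381,143),0)])]:
    w=[px2w('top',*f(*p),.018)[:2] for p,_ in pts];print(nm,np.mean(w,0).round(4),(w[0]-w[1]).round(4),(w[1]-w[2]).round(4))
# scene picture check
print(px2w('scene',367/1.5,261/1.5,.024),px2w('scene',372/1.5,301/1.5,.018),px2w('scene',384/1.5,352/1.5,.018))
```

```text
tote
[ 0.5402 -0.2328 -0.2847] -16.3 [-0.1 -0.2 -0.4  0.4  0.1  0.1 -0.  -0.4 -0.3  0.1  0.7 -0.1]
tray
[0.5018 0.2335 0.2455] 14.1 [-3.4  5.9  4.5  2.7  3.5 -5.8 -4.  -2.3]
tray2
[0.5024 0.2342 0.2193] 12.6 [ 0.1  0.   0.1 -0.  -0.3 -0.2  0.1  0.2]
cc [ 0.4448 -0.0045  0.024 ]
wa [0.6682 0.0206 0.018 ]
wb [0.5494 0.003  0.018 ]
ca [ 0.6179 -0.1915  0.029 ]
cb [ 0.6039 -0.3107  0.029 ]
wa [0.6681 0.019 ] [0.05   0.0037] [-0.0018  0.0264]
wb [0.5498 0.0017] [0.0424 0.0186] [-0.0112  0.0243]
[ 0.45710242 -0.00370521  0.024     ] [0.55725926 0.00393616 0.018     ] [0.67544706 0.02285356 0.018     ]
```

```bash
cat >> h.py <<'E'
def go(x,y,z,yaw):
    p,r=rel([x,y,z],Ro.from_euler('xyz',[np.pi,0,np.radians(yaw)])); s=arm.get_state()
    print('t',round(s['t'],2),'shift',p.round(4),'rot',r.round(2),'w',round(s['width'],4),'F',np.round(s['force'],1))
E
python3 - <<'E'
from h import *
print('jar',px2w('top',247.1,127.4,.085),'cup',px2w('top',455/1.5,198/1.5,.08),'glue',px2w('top',313/1.5,190/1.5,.15))
go(.668,.020,.12,4)
E
```

```text
jar [0.7789249  0.03537485 0.085     ] cup [ 0.76290342 -0.16464091  0.08      ] glue [0.76299134 0.16375052 0.15      ]
t 0.1 shift [0.6416 0.4873 0.1286] rot [  0.09   0.   -18.55] w 0.0879 F [-0.7  0.3 -0.6]
```

jog_arm(motion=[[[0.642,0.487,0.06,0,0,-18.6,0.06],[0.642,0.487,0.06,0,0,-18.6,0.06],[0.642,0.487,0.06,0,0,-18.6,0.06],[0.642,0.487,0.06,0,0,-18.6,0.06],[0.642,0.487,0.06,0,0,-18.6,0.06],[0.642,0.487,0.06,0,0,-18.6,0.06],[0.642,0.487,0.06,0,0,-18.6,0.06],[0.642,0.487,0.06,0,0,-18.6,0.06]]])

```text
t: 0.9
eef_pos: [0.4171, 0.3382, 0.2187]
ee_rot: [3.14, 0.0, 0.071]
force: [1.7, 0.9, 1.1]
width: 0.0596
```

Run:
```python
from h import *
go(.668,.020,.1,4)
```

```text
t 0.9 shift [0.2277 0.3351 0.1191] rot [0.08 0.03 0.07] w 0.0596 F [1.7 0.9 1.1]
```

jog_arm(motion=[[[0.228,0.335,0.119,0,0,0,0.06],[0.228,0.335,0.119,0,0,0,0.06],[0.228,0.335,0.119,0,0,0,0.06],[0.228,0.335,0.119,0,0,0,0.06],[0.228,0.335,0.119,0,0,0,0.06],[0.228,0.335,0.119,0,0,0,0.06],[0.228,0.335,0.119,0,0,0,0.06],[0.228,0.335,0.119,0,0,0,0.06]]])

```text
t: 1.7
eef_pos: [0.6547, 0.0366, 0.1059]
ee_rot: [3.14, 0.001, 0.071]
force: [0.6, 1.4, -0.0]
width: 0.0598
```

jog_arm(motion=[[[0.228,0.335,0.119,0,0,0,0.06],[0,0,0,0,0,0,0.06]]])

```text
t: 1.9
eef_pos: [0.6554, 0.024, 0.0944]
ee_rot: [3.135, 0.017, 0.055]
force: [-2.0, 2.6, -1.1]
width: 0.0601
```

Run:
```python
from h import *
snap('top','top1')
go(.668,.020,.026,4)
im=cv2.imread('pics/top1_raw.png')
cv2.imwrite('pics/c1.png',cv2.resize(im[90:260,140:380],None,fx=3.3,fy=3.3,interpolation=cv2.INTER_CUBIC))
```

```text
t 1.95 shift [0.0167 0.0142 0.0744] rot [ 0.18  0.65 -0.52] w 0.0597 F [-8.4  2.7  1.1]
```

View pics/c1.png

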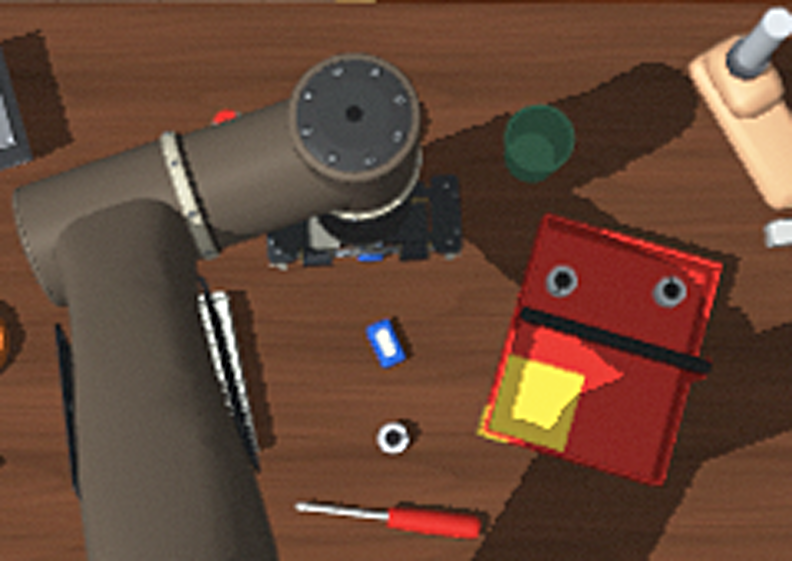

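The arm is over wedge A (its blue edge shows at (370,256)), and the rest of the bench is unchanged. Descending.

jog_arm(motion=[[[0.017,0.014,0.03,0,0.6,-0.5,0.06],[0.017,0.014,0.03,0,0.6,-0.5,0.06],[0.017,0.014,0.06,0,0.6,-0.5,0.06],[0.017,0.014,0.06,0,0.6,-0.5,0.06],[0.017,0.014,0.06,0,0.6,-0.5,0.06]]])

```text
t: 2.45
eef_pos: [0.6682, 0.0205, 0.0407]
ee_rot: [3.138, 0.002, 0.07]
force: [0.1, 0.4, 0.1]
width: 0.0602
```

Run:
```python
from h import *
go(.668,.020,.026,4)
```

```text
t 2.45 shift [-0.0002  0.0004  0.0147] rot [0.2  0.12 0.02] w 0.0602 F [0.1 0.4 0.1]
```

jog_arm(motion=[[[0,0,0.015,0,0,0,0.06],[0,0,0.015,0,0,0,0.06],[0,0,0.015,0,0,0,0.015],[0,0,0.015,0,0,0,0.015],[0,0,0.015,0,0,0,0.015],[0,0,0.015,0,0,0,0.015],[0,0,0.015,0,0,0,0.015],[0,0,0.015,0,0,0,0.015]]], newtons=15)

```text
t: 3.25
eef_pos: [0.6683, 0.0204, 0.0259]
ee_rot: [3.138, 0.002, 0.07]
force: [-0.7, -0.5, 2.5]
width: 0.028
```

jog_arm(motion=[[[0,0,-0.04,0,0,0,0.015],[0,0,-0.08,0,0,0,0.015],[0,0,-0.08,0,0,0,0.015],[0,0,-0.08,0,0,0,0.015]]])

```text
t: 3.65
eef_pos: [0.669, 0.021, 0.1073]
ee_rot: [3.139, -0.001, 0.07]
force: [-1.2, 0.5, -1.3]
width: 0.0276
```

Run:
```python
from h import *
go(.541,.243,.1,12.6)
```

```text
t 3.65 shift [-0.1121 -0.2305  0.0066] rot [ 0.16 -0.04 -8.58] w 0.0276 F [-1.2  0.5 -1.3]
```

jog_arm(motion=[[[-0.112,-0.23,0,0,0,-8.6,0.015],[-0.112,-0.23,0,0,0,-8.6,0.015],[-0.112,-0.23,0,0,0,-8.6,0.015],[-0.112,-0.23,0,0,0,-8.6,0.015],[-0.112,-0.23,0,0,0,-8.6,0.015],[-0.112,-0.23,0,0,0,-8.6,0.015],[-0.112,-0.23,0,0,0,-8.6,0.015],[-0.112,-0.23,0.04,0,0,-8.6,0.015]]])

```text
t: 4.45
eef_pos: [0.5442, 0.2444, 0.0702]
ee_rot: [-3.141, -0.008, 0.222]
force: [0.9, 1.3, -0.5]
width: 0.0282
```

Run:
```python
from h import *
go(.541,.243,.034,12.6)
```

```text
t 4.45 shift [-0.0037  0.0006  0.0361] rot [-0.03 -0.48  0.11] w 0.0282 F [ 0.9  1.3 -0.5]
```

jog_arm(motion=[[[-0.004,0,0.02,0,-0.5,0,0.015],[-0.004,0,0.036,0,-0.5,0,0.015],[-0.004,0,0.036,0,-0.5,0,0.015],[-0.004,0,0.036,0,-0.5,0,0.05],[-0.004,0,0.036,0,-0.5,0,0.05],[-0.004,0,0.036,0,-0.5,0,0.05],[-0.004,0,-0.01,0,-0.5,0,0.05],[-0.004,0,-0.03,0,-0.5,0,0.06]]])

```text
t: 5.25
eef_pos: [0.5413, 0.244, 0.1035]
ee_rot: [-3.14, -0.003, 0.223]
force: [1.8, 0.9, 0.4]
width: 0.0537
```

Run:
```python
from h import *
go(.5495,.002,.1,24)
```

```text
t 5.25 shift [-0.0454  0.2379  0.003 ] rot [ -0.06  -0.17 -11.25] w 0.0537 F [1.8 0.9 0.4]
```

jog_arm(motion=[[[-0.045,0.238,0,0,0,-11.2,0.06],[-0.045,0.238,0,0,0,-11.2,0.06],[-0.045,0.238,0,0,0,-11.2,0.06],[-0.045,0.238,0,0,0,-11.2,0.06],[-0.045,0.238,0,0,0,-11.2,0.06],[-0.045,0.238,0.02,0,0,-11.2,0.06],[-0.045,0.238,0.04,0,0,-11.2,0.06],[-0.045,0.238,0.05,0,0,-11.2,0.06]]])

```text
t: 6.05
eef_pos: [0.5495, 0.0013, 0.0524]
ee_rot: [-3.141, -0.002, 0.417]
force: [-0.8, -0.3, 0.0]
width: 0.0598
```

Run:
```python
from h import *
snap('scene','sc2')
go(.5495,.002,.026,24)
```

```text
t 6.1 shift [ 0.0007 -0.0002  0.0252] rot [-0.07 -0.04 -0.09] w 0.0602 F [-1.  -0.4 -0.9]
```

View pics/sc2.png

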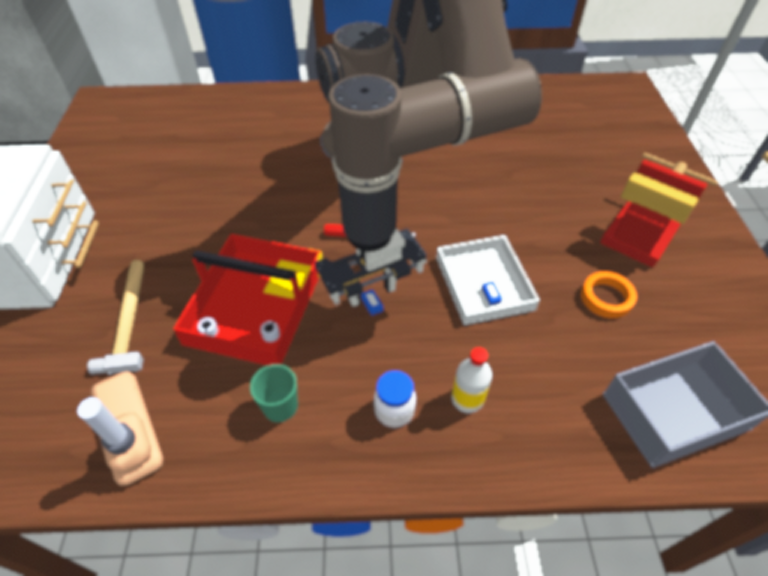

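Wedge A lies in the tray at (491,293), and the fingers straddle wedge B at (372,302).

jog_arm(motion=[[[0,0,0.025,0,0,0,0.06],[0,0,0.025,0,0,0,0.06],[0,0,0.025,0,0,0,0.015],[0,0,0.025,0,0,0,0.015],[0,0,0.025,0,0,0,0.015],[0,0,0.025,0,0,0,0.015],[0,0,0.025,0,0,0,0.015],[0,0,0.025,0,0,0,0.015]]])

```text
t: 6.9
eef_pos: [0.5493, 0.0017, 0.0269]
ee_rot: [-3.141, -0.002, 0.418]
force: [-1.6, 1.3, 5.1]
width: 0.028
```

jog_arm(motion=[[[0,0,-0.04,0,0,0,0.015],[0,0,-0.075,0,0,0,0.015],[0,0,-0.075,0,0,0,0.015],[0,0,-0.075,0,0,0,0.015]]])

```text
t: 7.3
eef_pos: [0.5495, 0.0017, 0.1026]
ee_rot: [-3.14, -0.004, 0.417]
force: [-0.3, -0.4, -0.1]
width: 0.0277
```

Run:
```python
from h import *
go(.463,.2255,.1,12.6)
```

```text
t 7.3 shift [ 0.0116 -0.2396  0.0029] rot [-0.09 -0.2  11.31] w 0.0277 F [-0.3 -0.4 -0.1]
```

jog_arm(motion=[[[0.012,-0.24,0,0,0,11.3,0.015],[0.012,-0.24,0,0,0,11.3,0.015],[0.012,-0.24,0,0,0,11.3,0.015],[0.012,-0.24,0,0,0,11.3,0.015],[0.012,-0.24,0,0,0,11.3,0.015],[0.012,-0.24,0,0,0,11.3,0.015],[0.012,-0.24,0.02,0,0,11.3,0.015],[0.012,-0.24,0.04,0,0,11.3,0.015]]])

```text
t: 8.1
eef_pos: [0.4626, 0.2261, 0.0617]
ee_rot: [-3.14, -0.003, 0.221]
force: [-0.6, 0.3, -0.6]
width: 0.0278
```

Run:
```python
from h import *
go(.463,.2255,.034,12.6)
```

```text
t 8.1 shift [0.0001 0.0007 0.0277] rot [-0.09 -0.15  0.06] w 0.0278 F [-0.6  0.3 -0.6]
```

jog_arm(motion=[[[0,0,0.02,0,0,0,0.015],[0,0,0.028,0,0,0,0.015],[0,0,0.028,0,0,0,0.015],[0,0,0.028,0,0,0,0.05],[0,0,0.028,0,0,0,0.05],[0,0,0.028,0,0,0,0.05],[0,0,-0.01,0,0,0,0.05],[0,0,-0.04,0,0,0,0.06]]])

```text
t: 8.9
eef_pos: [0.4625, 0.2259, 0.1028]
ee_rot: [-3.141, -0.002, 0.221]
force: [-0.4, 2.0, 0.6]
width: 0.0536
```

Run:
```python
from h import *
go(.4455,-.0045,.1,-16.3)
```

```text
t 8.9 shift [-0.0671  0.221   0.0024] rot [-0.09 -0.11 28.97] w 0.0536 F [-0.4  2.   0.6]
```

jog_arm(motion=[[[-0.067,0.221,0,0,0,29,0.06],[-0.067,0.221,0,0,0,29,0.06],[-0.067,0.221,0,0,0,29,0.06],[-0.067,0.221,0,0,0,29,0.06],[-0.067,0.221,0,0,0,29,0.06],[-0.067,0.221,0,0,0,29,0.06],[-0.067,0.221,0,0,0,29,0.06],[-0.067,0.221,0.03,0,0,29,0.06]]])

```text
t: 9.7
eef_pos: [0.449, -0.0028, 0.0753]
ee_rot: [-3.135, -0.008, -0.284]
force: [0.4, 0.5, -0.9]
width: 0.0599
```

Run:
```python
from h import *
snap('top','top3')
go(.4455,-.0045,.027,-16.3)
im=cv2.imread('pics/top3_raw.png')
cv2.imwrite('pics/c3.png',cv2.resize(im[90:270,140:380],None,fx=3.3,fy=3.3,interpolation=cv2.INTER_CUBIC))
```

```text
t 9.75 shift [0.0005 0.0007 0.0426] rot [-0.13 -0.04 -0.04] w 0.06 F [-2.5 -0.5 -5.5]
```

View pics/c3.png

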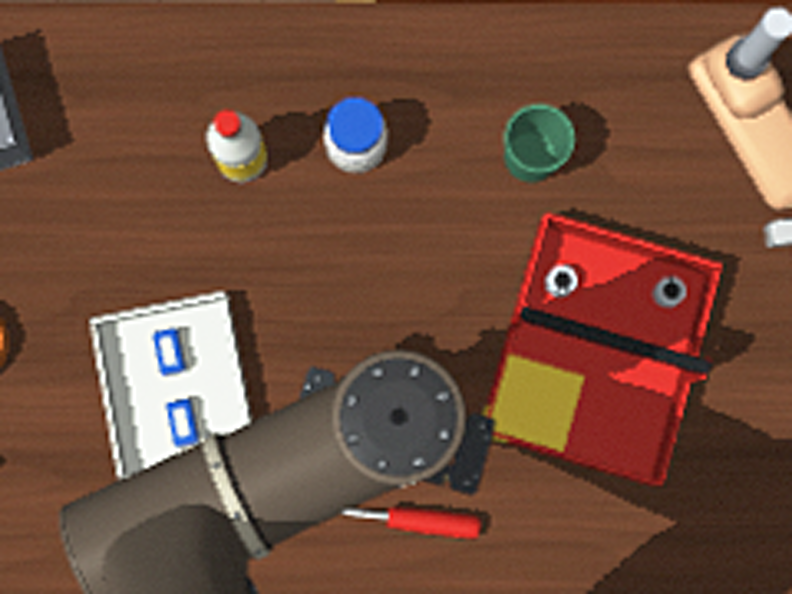

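Both wedges are in the tray at (170,352) and (184,422), and the gripper is above the clamp. Its body passes over the tote's corner with about 16 mm of height to spare.

jog_arm(motion=[[[0,0,0.03,0,0,0,0.06],[0,0,0.043,0,0,0,0.06],[0,0,0.043,0,0,0,0.06],[0,0,0.043,0,0,0,0.02],[0,0,0.043,0,0,0,0.02],[0,0,0.043,0,0,0,0.02],[0,0,0.043,0,0,0,0.02],[0,0,0.043,0,0,0,0.02]]], newtons=20)

```text
t: 10.55
eef_pos: [0.4456, -0.0035, 0.0272]
ee_rot: [-3.138, -0.002, -0.285]
force: [-1.5, 0.7, 6.7]
width: 0.0315
```

jog_arm(motion=[[[0,0,-0.04,0,0,0,0.02],[0,0,-0.08,0,0,0,0.02],[0,0,-0.11,0,0,0,0.02],[0,0,-0.11,0,0,0,0.02]]])

```text
t: 10.95
eef_pos: [0.4477, -0.0031, 0.1414]
ee_rot: [-3.134, -0.008, -0.285]
force: [-0.6, -0.2, -0.3]
width: 0.0313
```

Run:
```python
from h import *
go(.471,-.2126,.14,-16.3)
```

```text
t 10.95 shift [0.0811 0.1946 0.0006] rot [-0.44 -0.47 -0.01] w 0.0313 F [-0.6 -0.2 -0.3]
```

jog_arm(motion=[[[0.081,0.195,0,-0.4,-0.5,0,0.02],[0.081,0.195,0,-0.4,-0.5,0,0.02],[0.081,0.195,0,-0.4,-0.5,0,0.02],[0.081,0.195,0,-0.4,-0.5,0,0.02],[0.081,0.195,0,-0.4,-0.5,0,0.02],[0.081,0.195,0,-0.4,-0.5,0,0.02],[0.081,0.195,0.02,-0.4,-0.5,0,0.02],[0.081,0.195,0.02,-0.4,-0.5,0,0.02]]])

```text
t: 11.75
eef_pos: [0.469, -0.2117, 0.1183]
ee_rot: [-3.141, 0.005, -0.285]
force: [0.2, 0.2, -1.0]
width: 0.0313
```

Run:
```python
from h import *
snap('scene','sc4')
go(.471,-.2126,.035,-16.3)
```

```text
t 11.8 shift [0.0018 0.0004 0.0845] rot [-0.02  0.21  0.03] w 0.0317 F [ 0.2 -0.3 -0.8]
```

View pics/sc4.png

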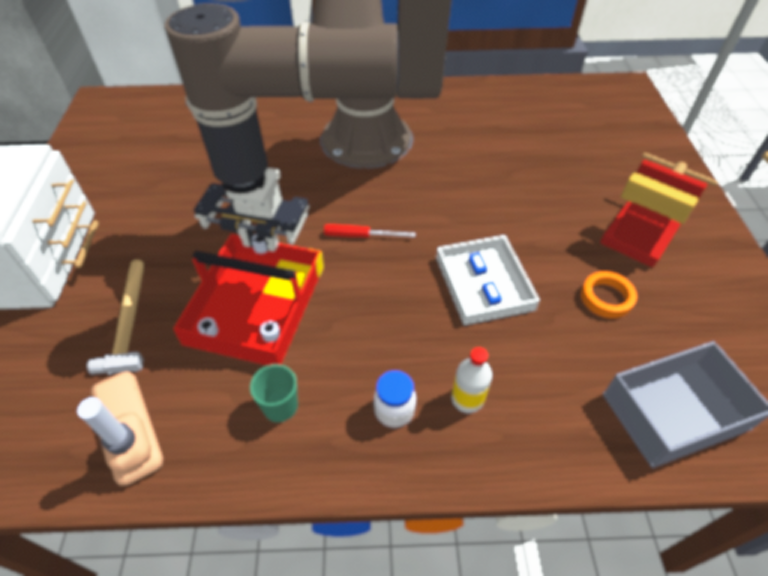

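The clamp is held at (262,245), in front of the handle, and clear on both sides. Lowering it.

jog_arm(motion=[[[0,0,0.03,0,0,0,0.02],[0,0,0.06,0,0,0,0.02],[0,0,0.075,0,0,0,0.02],[0,0,0.083,0,0,0,0.02],[0,0,0.083,0,0,0,0.02],[0,0,0.083,0,0,0,0.02]]])

```text
t: 12.4
eef_pos: [0.4702, -0.2114, 0.0375]
ee_rot: [-3.141, 0.002, -0.283]
force: [0.0, -0.2, 0.2]
width: 0.0317
```

jog_arm(motion=[[[0,0,0,0,0,0,0.055],[0,0,0,0,0,0,0.055],[0,0,0,0,0,0,0.055],[0,0,-0.04,0,0,0,0.055],[0,0,-0.08,0,0,0,0.055],[0,0,-0.12,0,0,0,0.055],[0,0,-0.16,0,0,0,0.055],[0,0,-0.16,0,0,0,0.055]]])

```text
t: 13.2
eef_pos: [0.4736, -0.2124, 0.2036]
ee_rot: [-3.14, -0.008, -0.282]
force: [0.0, -0.3, -0.7]
width: 0.0549
```

Run:
```python
from h import *
go(.5402,-.2328,.2,-106.3); print(arm.get_state()['q'].round(2))
```

```text
t 13.2 shift [0.0696 0.0011 0.0042] rot [-0.42 -0.3  90.13] w 0.0549 F [ 0.  -0.3 -0.7]
[-0.04  0.13 -0.4   0.   -1.03  1.33]
```

jog_arm(motion=[[[0.07,0.001,0,0,0,90,0.06],[0.07,0.001,0,0,0,90,0.06],[0.07,0.001,0,0,0,90,0.06],[0.07,0.001,0,0,0,90,0.06],[0.07,0.001,0,0,0,90,0.06],[0.07,0.001,0,0,0,90,0.06],[0.07,0.001,0,0,0,90,0.06],[0.07,0.001,0,0,0,90,0.06]]])

```text
t: 14.0
eef_pos: [0.5403, -0.2328, 0.2039]
ee_rot: [-3.136, 0.001, -1.489]
force: [1.1, -0.2, -1.2]
width: 0.0602
```

Run:
```python
from h import *
snap('top','top5');snap('scene','sc5')
go(.5402,-.2328,.2,-106.3); print(arm.get_state()['q'].round(2))
im=cv2.imread('pics/top5_raw.png')
cv2.imwrite('pics/c5.png',cv2.resize(im[130:250,140:380],None,fx=3.3,fy=3.3,interpolation=cv2.INTER_CUBIC))
im=cv2.imread('pics/sc5_raw.png')
cv2.imwrite('pics/s5.png',cv2.resize(im[100:280,80:370],None,fx=2.7,fy=2.7,interpolation=cv2.INTER_CUBIC))
```

```text
t 14.1 shift [-0.0001  0.0001  0.0039] rot [-0.33  0.1  21.19] w 0.0603 F [ 0.2 -0.3 -1.1]
[-0.08  0.25 -0.25 -0.   -1.07  0.16]
```

View pics/c5.png

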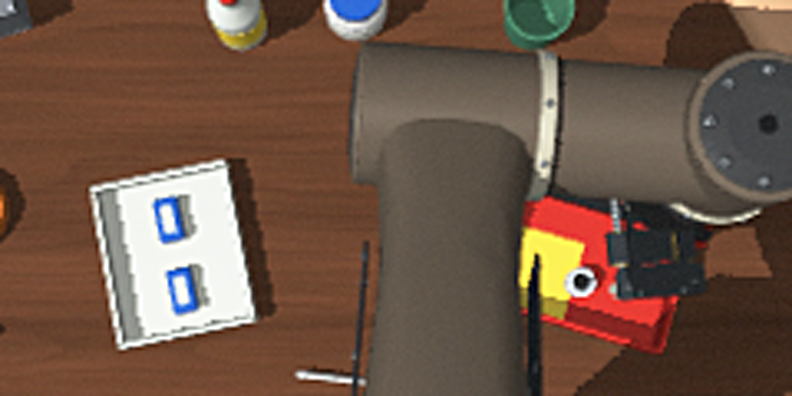

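View pics/s5.png

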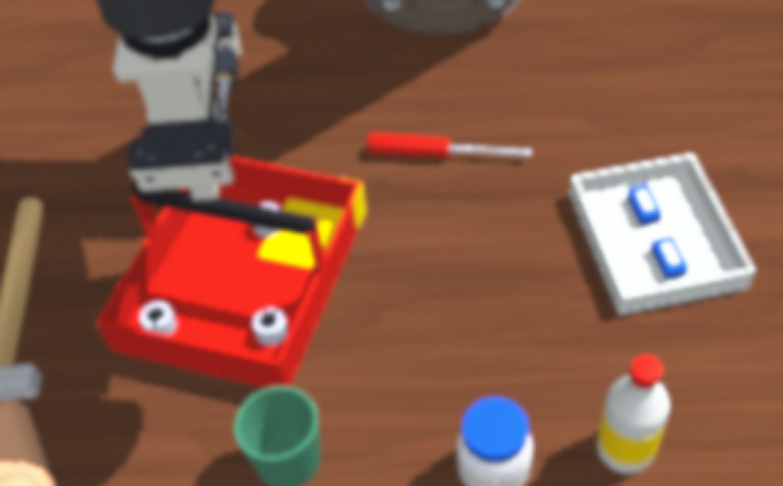

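The clamp stands in the tote by the patch at (582,282), both wedges are in the tray, and the tote is undisturbed. Now I'll turn the rest of the way and go down on the handle.

jog_arm(motion=[[[0,0,0,-0.3,0.1,21.2,0.06],[0,0,0,-0.3,0.1,21.2,0.06],[0,0,0,-0.3,0.1,21.2,0.06],[0,0,0.02,-0.3,0.1,21.2,0.06],[0,0,0.05,-0.3,0.1,21.2,0.06],[0,0,0.081,-0.3,0.1,21.2,0.06],[0,0,0.081,-0.3,0.1,21.2,0.06],[0,0,0.081,-0.3,0.1,21.2,0.06]]])

```text
t: 14.9
eef_pos: [0.5407, -0.2329, 0.1232]
ee_rot: [3.141, -0.001, -1.853]
force: [0.1, 0.4, -0.2]
width: 0.0599
```

Run:
```python
from h import *
go(.5402,-.2328,.122,-106.3)
```

```text
t 14.9 shift [0.     0.0005 0.0012] rot [ 0.03 -0.03  0.16] w 0.0599 F [ 0.1  0.4 -0.2]
```

Closing gently first, then at full force.

jog_arm(motion=[[[0,0,0.001,0,0,0,0.0],[0,0,0.001,0,0,0,0.0],[0,0,0.001,0,0,0,0.0],[0,0,0.001,0,0,0,0.0],[0,0,0.001,0,0,0,0.0],[0,0,0.001,0,0,0,0.0],[0,0,0.001,0,0,0,0.0],[0,0,0.001,0,0,0,0.0]]], newtons=15)

```text
t: 15.7
eef_pos: [0.5408, -0.2329, 0.1222]
ee_rot: [3.141, -0.001, -1.853]
force: [-0.1, -0.7, 1.5]
width: 0.0139
```

jog_arm(motion=[[[0,0,0,0,0,0,0.0],[0,0,0,0,0,0,0.0],[0,0,0,0,0,0,0.0]]], newtons=60)

```text
t: 16.0
eef_pos: [0.5408, -0.233, 0.1223]
ee_rot: [3.141, -0.001, -1.853]
force: [0.9, -0.3, 1.3]
width: 0.0133
```

jog_arm(motion=[[[0,0,-0.01,0,0,0,0.0],[0,0,-0.02,0,0,0,0.0],[0,0,-0.04,0,0,0,0.0],[0,0,-0.06,0,0,0,0.0],[0,0,-0.08,0,0,0,0.0],[0,0,-0.1,0,0,0,0.0],[0,0,-0.12,0,0,0,0.0],[0,0,-0.12,0,0,0,0.0]]])

```text
t: 16.8
eef_pos: [0.5423, -0.2333, 0.2459]
ee_rot: [-3.136, -0.0, -1.852]
force: [0.7, 0.6, -3.8]
width: 0.0134
```

Run:
```python
from h import *
snap('scene','sc6'); snap('top','top6'); go(.5402,-.2328,.32,-106.3)
print(arm.get_state()['moment'])
```

```text
t 16.9 shift [ 0.0003  0.0004 -0.0778] rot [-0.    0.01  0.14] w 0.0136 F [ 0.2  0.3 -6.2]
[0.11419554 0.06258816 0.03247091]
```

View pics/sc6.png

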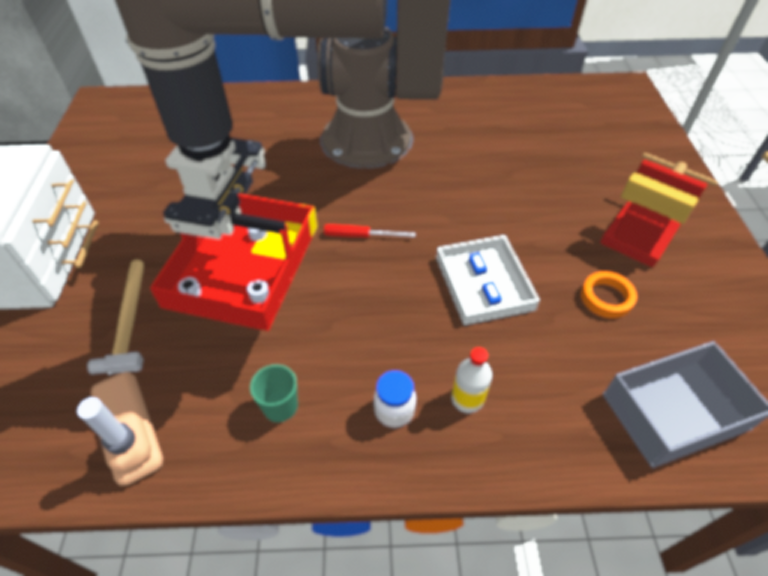

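The tote is off the bench and level, held at the handle, with all three clamps inside at (188,287), (257,290) and (257,235). I'll raise it further and then tip it slowly about the diagonal.

jog_arm(motion=[[[0,0,-0.02,0,0,0,0.0],[0,0,-0.05,0,0,0,0.0],[0,0,-0.08,0,0,0,0.0],[0,0,-0.08,0,0,0,0.0],[0,0,-0.08,2,2,0,0.0],[0,0,-0.08,4,4,0,0.0],[0,0,-0.08,6,6,0,0.0],[0,0,-0.08,8,8,0,0.0]]])

```text
t: 17.7
eef_pos: [0.5397, -0.2323, 0.3197]
ee_rot: [-3.003, -0.14, -1.862]
force: [0.5, -0.4, -4.5]
width: 0.0136
```

Run:
```python
from h import *
s=arm.get_state();R=Ro.from_euler('xyz',s['ee_rot']); print(np.degrees(np.arccos(-R.as_matrix()[2,2])),s['eef_pos'],s['q'].round(2),s['width'],s['force'],s['moment'])
snap('scene','sc7')
```

```text
11.267588476312875 [ 0.53969706 -0.23231671  0.31965521] [ 0.03  0.09 -0.27  0.2  -1.13 -0.39] 0.013563844118266175 [ 0.46972449 -0.41001622 -4.45967772] [ 1.05509979  0.5121686  -0.00111761]
```

View pics/sc7.png

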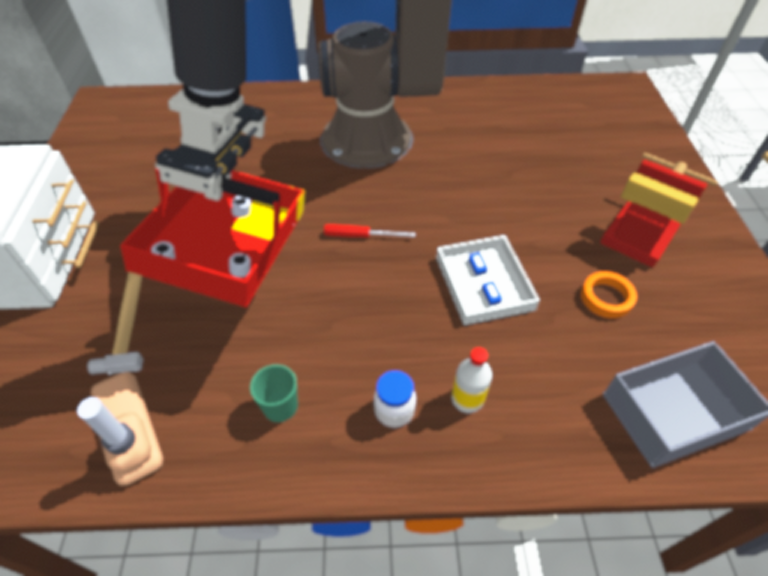

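It is tilting toward the yellow corner and the clamps haven't slid yet. Continuing.

jog_arm(motion=[[[0,0,0,1.5,1.5,0,0.0],[0,0,0,3,3,0,0.0],[0,0,0,4.5,4.5,0,0.0],[0,0,0,6,6,0,0.0],[0,0,0,7.5,7.5,0,0.0],[0,0,0,9,9,0,0.0],[0,0,0,10.5,10.5,0,0.0],[0,0,0,12,12,0,0.0]]])

```text
t: 18.55
eef_pos: [0.538, -0.232, 0.3174]
ee_rot: [-2.781, -0.346, -1.915]
force: [0.8, -0.5, -4.5]
width: 0.0136
```

jog_arm(motion=[[[0,0,0,1.5,1.5,0,0.0],[0,0,0,3,3,0,0.0],[0,0,0,3,3,0,0.0],[0,0,0,3,3,0,0.0],[0,0,0,3,3,0,0.0],[0,0,0,3,3,0,0.0],[0,0,0,3,3,0,0.0],[0,0,0,3,3,0,0.0]]])

```text
t: 19.35
eef_pos: [0.5381, -0.2321, 0.3174]
ee_rot: [-2.721, -0.394, -1.937]
force: [0.1, -0.6, -4.8]
width: 0.0135
```

```bash
cat > st.py <<'E'
from h import *
import sys
n=sys.argv[1]
s=arm.get_state();R=Ro.from_euler('xyz',s['ee_rot']); print(s['t'],np.degrees(np.arccos(-R.as_matrix()[2,2])),s['eef_pos'],s['q'].round(2),s['width'],s['force'],s['moment'],np.abs(s['qd']).max())
snap('scene','s'+n);snap('top','t'+n)
a=cv2.imread('pics/s%s_raw.png'%n)[80:230,60:260];b=cv2.imread('pics/t%s_raw.png'%n)[130:280,230:430]
cv2.imwrite('pics/st%s.png'%n,np.hstack([cv2.resize(x,(400,300),interpolation=cv2.INTER_CUBIC) for x in (a,b)]))
E
python3 st.py 8
```

```text
19.35 32.53896252600575 [ 0.53808919 -0.23206737  0.31741825] [ 0.18 -0.03 -0.69  0.74 -0.86 -0.94] 0.013467957272991734 [ 0.08639369 -0.62363854 -4.81109096] [2.44995281 1.19695856 0.01498099] 0.00195411136125783
```

View pics/st8.png

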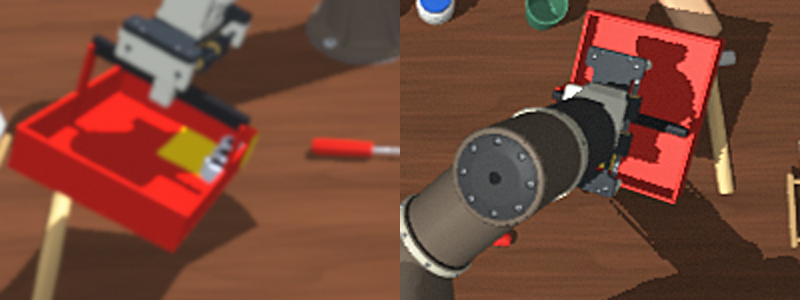

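Run:
```python
from h import *
s=arm.get_state();R=Ro.from_euler('xyz',s['ee_rot'])
Rg=Ro.from_euler('xyz',[np.pi,0,-np.pi/2]) # tool in tote
Rt=R*Rg.inv(); h=R.apply([0,0,.003])+s['eef_pos']; 
P=lambda l:w2px('scene',h+Rt.apply(np.array(l)-[0,0,.119]))
im=cv2.imread('pics/s8_raw.png'); f=8
x0,y0=110,110
c=cv2.resize(im[y0:y0+75,x0:x0+100],None,fx=f,fy=f,interpolation=cv2.INTER_CUBIC); c2=c.copy()
q=lambda l:tuple(int(v) for v in (P(l)-[x0,y0]+.5)*f)
for L,col in [([(-.12,.095,.005),(-.03,.095,.005),(-.03,.005,.005),(-.12,.005,.005)],(0,255,0)),([(-.125,.1,.055),(.125,.1,.055),(.125,-.1,.055),(-.125,-.1,.055)],(255,255,0))]:
    cv2.polylines(c2,[np.array([q(l) for l in L])],True,col,1)
th=np.linspace(0,6.3,30)
for cx,cy in [(-.104,.079),(-.072,.079),(-.04,.079),(-.104,.047)]:
    cv2.polylines(c2,[np.array([q((cx+.016*np.cos(a),cy+.016*np.sin(a),.029)) for a in th])],True,(255,0,255),1)
cv2.imwrite('pics/z8.png',c);cv2.imwrite('pics/z8o.png',c2)
print('foot z',(h+Rt.apply([-.125,.1,-.119]))[2])
```

```text
foot z 0.12909270861198188
```

View pics/z8.png

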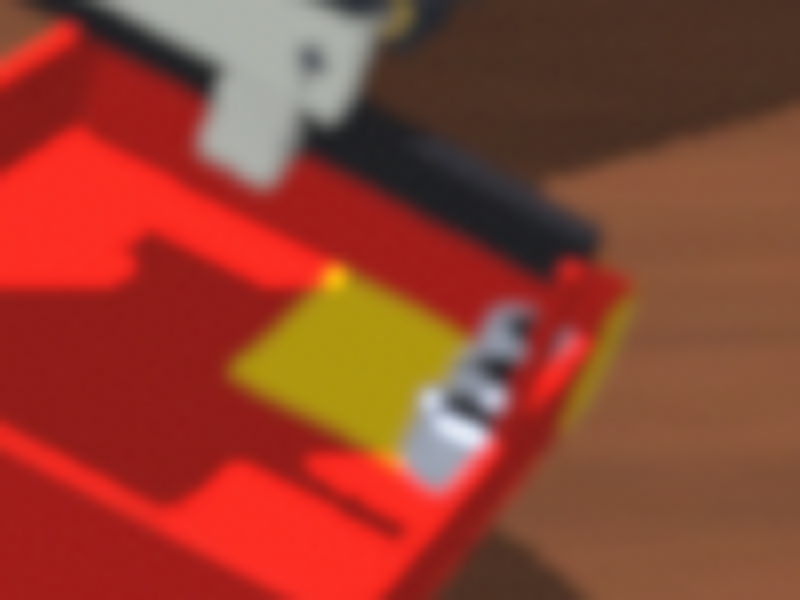

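View pics/z8o.png

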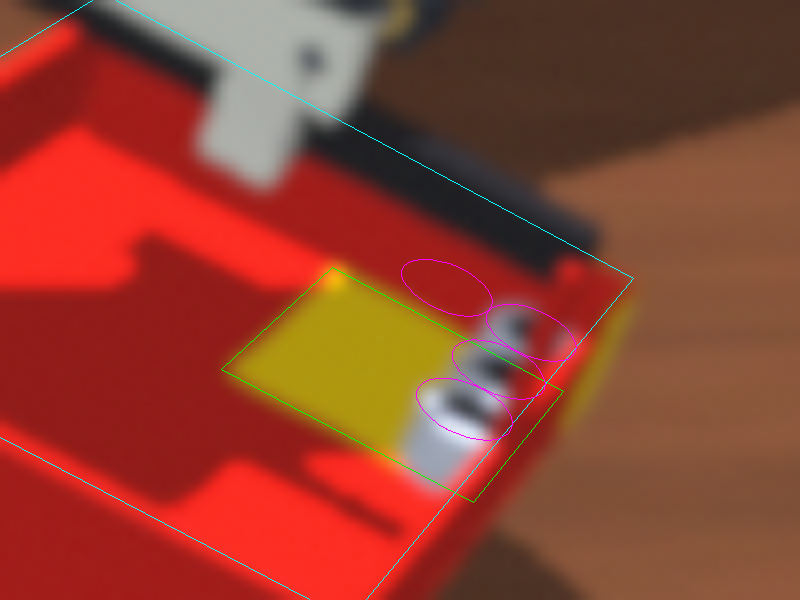

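All three clamps sit in a row along the +y wall, on the patch, at zoomed (525,320), (495,365) and (462,405). They match the predicted touching positions, and the predicted tote outline shows no slip in the grip. I'll add some -x tilt to press the row tight.

jog_arm(motion=[[[0,0,0,1.5,0,0,0.0],[0,0,0,3,0,0,0.0],[0,0,0,4.5,0,0,0.0],[0,0,0,6,0,0,0.0],[0,0,0,7,0,0,0.0],[0,0,0,7,0,0,0.0],[0,0,0,7,0,0,0.0],[0,0,0,7,0,0,0.0]]])

```text
t: 20.25
eef_pos: [0.5383, -0.232, 0.3176]
ee_rot: [-2.599, -0.394, -1.937]
force: [0.2, 0.2, -4.1]
width: 0.0135
```

jog_arm(motion=[[[0,0,0,0,0,0,0.0],[0,0,0,0,0,0,0.0],[0,0,0,0,0,0,0.0],[0,0,0,0,0,0,0.0],[0,0,0,0,0,0,0.0]]])

```text
t: 20.75
eef_pos: [0.5384, -0.232, 0.3176]
ee_rot: [-2.599, -0.394, -1.937]
force: [-0.1, 0.5, -4.0]
width: 0.0134
```

```bash
python3 st.py 9
python3 - <<'E'
from h import *
s=arm.get_state();R=Ro.from_euler('xyz',s['ee_rot'])
Rg=Ro.from_euler('xyz',[np.pi,0,-np.pi/2])
Rt=R*Rg.inv(); h=R.apply([0,0,.003])+s['eef_pos']; 
P=lambda l:w2px('scene',h+Rt.apply(np.array(l)-[0,0,.119]))
im=cv2.imread('pics/s9_raw.png'); f=8
x0,y0=110,110
c2=cv2.resize(im[y0:y0+75,x0:x0+100],None,fx=f,fy=f,interpolation=cv2.INTER_CUBIC)
q=lambda l:tuple(int(v) for v in (P(l)-[x0,y0]+.5)*f)
for L,col in [([(-.12,.095,.005),(-.03,.095,.005),(-.03,.005,.005),(-.12,.005,.005)],(0,255,0)),([(-.125,.1,.055),(.125,.1,.055),(.125,-.1,.055),(-.125,-.1,.055)],(255,255,0))]:
    cv2.polylines(c2,[np.array([q(l) for l in L])],True,col,1)
for cx,cy in [(-.104,.079),(-.072,.079),(-.04,.079),(-.03,.079)]:
    cv2.circle(c2,q((cx,cy,.029)),4,(255,0,255),1)
cv2.imwrite('pics/z9o.png',c2)
print('foot z',(h+Rt.apply([-.125,.1,-.119]))[2])
E
```

```text
20.75 37.738191404050816 [ 0.5383627  -0.23197529  0.3176178 ] [ 0.13 -0.08 -0.83  0.95 -0.72 -1.1 ] 0.013418335796751111 [-0.1151907   0.48668311 -4.04412294] [ 2.62257677  1.82572724 -0.0470678 ] 0.001425349887196966
foot z 0.12316996238873112
```

View pics/z9o.png

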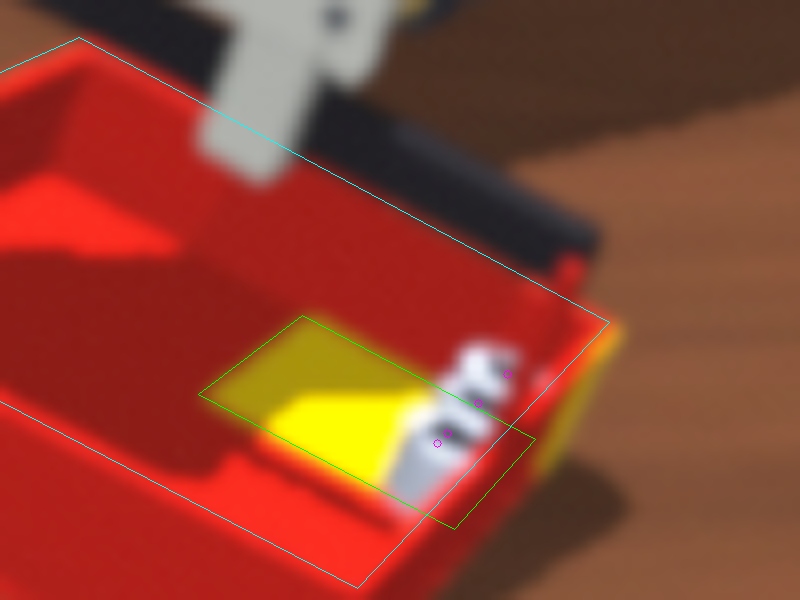

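View pics/s9.png

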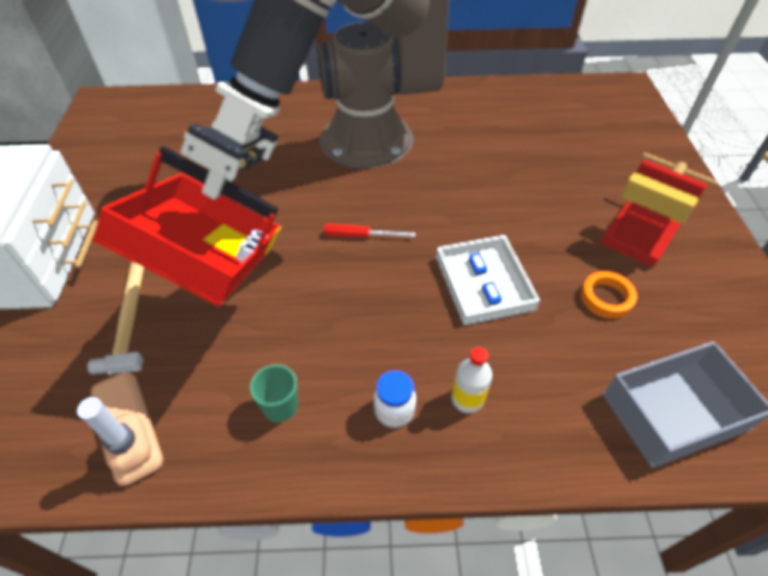

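The clamp bores at (505,365), (480,400) and (452,432) match the marks for 16, 48 and 80 mm from the corner. Everything is still and nothing on the bench has moved, so I'm handing in.

```bash
python3 -c "
from station import arm
print(arm.job_done()); s=arm.get_state(); print(s['t'],s['width'],s['eef_pos'])"
```

```text
the job is handed in; nothing more can be done
None
the job is handed in; nothing more can be done
```

I put both wedges in the tray and the stray clamp in the tote. I then lifted the tote by its handle at 60 N grip, tipped it about 38° (0.66 rad) toward the yellow corner, and handed the job in at 20.85 s. The hand-in gives no verdict.

- **Clamps:** my last camera check showed all three in a row along the +y wall, on the yellow patch. They sit about 16, 48 and 80 mm from the corner, so the outermost has roughly 10 mm of margin, against about 2 mm of camera error.
- **Tote:** the arm was still, and the tote was where the arm pose put it, so I saw no slip in the grip. Its foot works out at about 123 mm up.
- **Rest of the bench:** the wedges were in the tray, and no bystander looked moved in the pictures.

No check failed or disagreed. The post-hand-in state could not be read back.

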